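Make up a marking kit and a sharpening kit

ROBOT

A 6-joint arm with a two-finger parallel gripper is mounted at the origin on a cart in front of the work surface, level with it; the furniture and walls round the work are solid. World frame = base frame: x ahead of the robot, y to its left, z up, the work surface at z = 0. Lengths are in m, angles in degrees, forces in N, time in s.
With the tool pointing down it reaches from about 0.3 to 0.75 m from the base axis. Payload 8.5 kg.
Tool frame: the origin (TCP) lies midway between the tips of the shut fingers; the grasp point (between the pads) lies 19 mm behind it (env.tcp_to_grasp is the z of the grasp point in the tool frame, in m); z points along the fingers, y is the line along which they close (so a half turn about z gives the same grasp; the last joint's range is limited). The gripper opens to 85 mm and grips with 20 to 120 N. Pads are 22 mm wide; open, the fingers measure 114 mm over their backs; the gripper's body (76 mm by 85 mm) begins 54 mm behind the grasp point. The pads swing forward as they close: fully open they stand 13 mm farther back than shut.
Start: joints at [51.205, 21.807, 74.336, -0, 83.858, -12.336], TCP at [0.245, 0.492, 0.231] pointing down, gripper open.
Joint ranges: [-178.18, 178.18], [-50.72, 133.34], [12.68, 142.11], [-81.47, 261.47], [9.98, 163.14], [-165.26, 165.26]. Speed limits (degrees/s): [136.94, 136.94, 180, 180, 180, 180].

INTERFACE

Orientations are given as a 3x3 rotation matrix whose columns are the frame's x, y, z axes.
In Python, from rig import env, imaging, job, models gives the robot as it stands. The module is installed in compiled form; this text tells all that it offers.
- The arm moves only by the tool jog_arm, never from a script. Its argument "plan" is text: rows parted by semicolons, each of 7 numbers parted by spaces: the turn, a rotation vector about the tool's x, y, z in degrees, then the shift along the tool's x, y, z in cm, then the closure in counts, from 0 (fully open) to 255 (shut). In form: rx ry rz x y z claw; .... A call has 1 to 10 rows; each row shifts and turns the commanded pose from where the row before left it, along the tool's axes as they then stand; what a row does not reach is not made up. A row lasts 1/12 s, in which the tool goes at most 41.7 mm and 7.16 degrees, less where a joint would pass 70% of its speed; a pose out of reach is approached as far as the arm can. A call with a gripper value outside its range is refused whole. The fingers move at their own pace and stop on an object; "grip_force" is the grip in N (left out, the last holds). Time passes only in rows, so rows that do not move let the fingers close. It gives the time, the measured TCP pose, the force, the opening and the grip force at its end, in the units of the state.
- env.observe(): the state, without advancing time (a new reading comes with each control period).
- imaging.get_image(name): name is "side" or "top"; returns a dict with "pixels" (480x640x3 uint8, red, green, blue), "depth" (480x640 float32, m along the optical axis (not along the pixel's ray), 0 where there is no reading), "fov_y" (degrees; the focal length in pixels is half the picture's height over the tangent of half this angle, whatever the lens; pixels are square), "cx", "cy" (the principal point, pixels), "world_from_camera" (4x4, takes a point from camera to world coordinates). Camera axes: x right, y down, z forward; pixel columns grow to the right and rows downward; lengths in m; the calibration is good to about 2 mm. A picture is of the moment at which its call begins.
- job.close_job(): hands the job in; it is judged then, once.
Trained networks look in the newest picture that a camera, given by its name, has taken for a name from the list of things; names that differ only in an ending like _2 or _b are one class to them, and where a whole thing is asked for, a point or a joint stands for the part that bears it (a point fixed in the world has none). Each returns a list of dicts, best first, with "confidence" (0 to 1); they miss things now and then, are a little off and sometimes report something else, mostly with a low value. They report only what shows in the picture. A call takes as long as a camera call.
- models.outline_of(camera, query): "region" (480x640 bool, what is visible of it) and "bbox" ([centre column, centre row, width, height] in pixels, round what is visible of it).
- models.tip_of(camera, query): "at" ([column, row] in pixels: a listed point, or the origin of a listed thing).
The state is a dict: "time_s": time; "q": joint angles; "qvel": joint speeds; "joint_efforts": joint torques, N m; "position": TCP position; "tool_rot": TCP orientation; "ft_force": force on the tool from outside, world axes, zero at the start; "wrist_torque": the same for the moment, N m; "grip_width": finger opening in m; "gripper_force": force on a finger pad.
Only numpy, scipy, OpenCV 4.12 (cv2) and the standard library are available. Lean on these libraries where they do the work, as an engineer would, in place of code of your own. Each camera call takes 0.05 s, during which the arm holds its last target. There are 200 camera calls.

TASK

Make up the two instrument-repair kits on their plywood boards. The marking kit (board with three pockets) gets the stamp, the ink tin and one eye loupe; the sharpening kit (board with two pockets) gets the oil stone and the other loupe. Seat each thing upright in the pocket cut to its shape, flat on the pocket floor (turn the stamp and the stone to suit), and leave the matchbox, the brush and the tea glass where they are.

Things in the scene. Friction and masses are not known exactly. Their poses are not given: they have to be found in the camera images.
- marking_board: Plywood kit board with three pockets, fixed, 222 (x) x 92 (y) x 12 mm; origin under its middle, on the bench; x along its length. Pockets 7 mm deep (floor 5 mm above the bench) on its midline y = 0: at x = -69 mm a round pocket, diameter 76 mm, for the ink tin; at x = +10 mm a round pocket, diameter 47 mm, for a loupe; at x = +88.5 mm a rectangular pocket, 37 mm along x by 60 mm along y, for the stamp's foot.
- sharpening_board: Plywood kit board with two pockets, fixed, 222 (x) x 92 (y) x 12 mm; origin under its middle, on the bench; x along its length. Pockets 7 mm deep (floor 5 mm above the bench) on its midline y = 0: at x = -26 mm a long rectangular pocket, 162 mm along x by 62 mm along y, for the oil stone; at x = +83.5 mm a round pocket, diameter 47 mm, for a loupe.
- stamp_center (a point): Wooden rubber stamp standing upright, 70 mm high: a rectangular foot 25 (its x) x 48 (its y) mm and 20 mm high, above it a turned knob handle up to 24 mm thick, to be gripped about 50 mm above its underside. The point lies on its axis half-way up, 35 mm above its underside; z up.
- tin_center (a point): Flat round tin with a dark green lid (ink paste), diameter 64 mm, 26 mm high, closed (the lid does not come off). The point is its centre, 13 mm above its underside; z up.
- loupe_a_center (a point): Black eye loupe, a waisted round tube, diameter 35 mm, 36 mm high, standing upright. One of two alike: either may go to either board. The point is its centre, 18 mm above its underside; z up.
- loupe_b_center (a point): The second black eye loupe, just like the other: diameter 35 mm, 36 mm high; the point is its centre, 18 mm above its underside; z up.
- stone_center (a point): Brown and grey oil stone lying flat, 150 (its x) x 50 (its y) x 25 mm high. The point is its centre, 12.5 mm above its underside; z up.
- matchbox: Bystander: matchbox, 36 x 55 x 15 mm, behind the stock. Origin under its middle. Not to be moved.
- flux_brush: Bystander: flat brush with a wooden handle, 165 x 25 x 13 mm, lying at the back. Origin under its middle. Not to be moved.
- tea_glass: Bystander: tea glass, diameter 57 mm, 78 mm high, standing at the back. Origin under its middle. Not to be moved.

How it is judged:
By the outcome, as a careful person would: the job done as asked, in the order asked, and still so for the second after the job is handed in, with the robot touching nothing.
It also fails if it takes over 115 s, if anything falls off the work surface, if the arm or the gripper's body presses on something with over 40 N, if the wrist force passes 120 N, or if a joint passes its speed limit or range.

## Working session

There is one attempt and no reset: what is moved stays moved. The work goes in short steps, Python scripts to look and compute and a tool call to move; the robot and the scene stay as the last step left them, time stands still between calls to the robot, and variables do not carry over. Pictures are saved under pics/ and viewed, at most 14 in all, crops included, and the job is handed in when it is done.

Besides the shell and the picture viewer there is one more tool, called after ">>>" in YAML: its name, and indented under it one key for each argument. jog_arm: Moves the arm, as the interface text tells. Its arguments: {"type":"object","properties":{"plan":{"type":"string"},"grip_force":{"type":"number"}},"required":["plan"]}

```bash
mkdir -p pics; cat > h.py <<'E'
import numpy as np, cv2
from rig import env, imaging, job, models
def cam(n):
    d=imaging.get_image(n); d['f']=240/np.tan(np.radians(d['fov_y'])/2); return d
def cloud(d):
    v,u=np.mgrid[0:480,0:640]; z=d['depth']
    P=np.stack([(u-d['cx'])/d['f']*z,(v-d['cy'])/d['f']*z,z],-1)
    T=np.array(d['world_from_camera']); W=P@T[:3,:3].T+T[:3,3]; W[z==0]=np.nan; return W
def save(d,n): cv2.imwrite('pics/'+n+'.png',cv2.cvtColor(d['pixels'],cv2.COLOR_RGB2BGR))
E
python3 - <<'E'
from h import *
s=env.observe(); print({k:np.round(v,3).tolist() for k,v in s.items()}, env.tcp_to_grasp)
for c in ('top','side'):
    d=cam(c); save(d,c+'0'); W=cloud(d)
    print(c,d['fov_y'],np.round(d['world_from_camera'],3).tolist())
    for q in ['marking_board','sharpening_board','stamp_center','tin_center','loupe_a_center','stone_center','matchbox','flux_brush','tea_glass']:
        for r in models.outline_of(c,q)[:3]:
            if r['confidence']<.2: continue
            m=r['region']; p=W[m]; p=p[~np.isnan(p[:,0])]
            if len(p)<5: print(q,'few');continue
            zt=np.percentile(p[:,2],95); t=p[p[:,2]>zt-.006]
            rc=cv2.minAreaRect((t[:,:2]*1000).astype(np.float32))
            print(q,round(r['confidence'],2),np.round(r['bbox']).tolist(),'ztop',round(zt,3),'mean',np.round(t.mean(0),3),'rect mm',np.round(rc[0],1),np.round(rc[1],1),round(rc[2],1))
E
```

```text
{'time_s': 0.0, 'q': [51.205, 21.84, 74.385, -0.001, 83.857, -12.334], 'qvel': [-0.097, 0.073, -0.031, -0.056, 0.041, -0.045], 'joint_efforts': [0.001, -44.846, -23.128, -0.0, 0.005, -0.0], 'position': [0.245, 0.492, 0.231], 'tool_rot': [[-0.895, 0.446, -0.001], [0.446, 0.895, -0.001], [0.0, -0.001, -1.0]], 'ft_force': [-0.165, 1.16, 0.2], 'wrist_torque': [0.006, -0.018, 0.054], 'gripper_force': 0.0, 'grip_width': 0.086} -0.0187
top 52.60053813952178 [[-0.167, -0.964, 0.209, 0.448], [-0.986, 0.161, -0.042, 0.084], [0.006, -0.213, -0.977, 0.902], [0.0, 0.0, 0.0, 1.0]]
marking_board 0.55 [188.0, 326.0, 59.0, 130.0] ztop 0.014 mean [0.517 0.299 0.012] rect mm [511.8 299.5] [ 93.3 222.2] 85.2
sharpening_board 0.59 [439.0, 278.0, 88.0, 132.0] ztop 0.014 mean [ 0.531 -0.168  0.012] rect mm [ 523.6 -169.5] [222.4  93.6] 7.0
stamp_center 0.71 [270.0, 274.0, 23.0, 28.0] ztop 0.071 mean [0.577 0.139 0.069] rect mm [577.9 138.3] [20.9 19.8] 81.0
tin_center 0.89 [330.0, 210.0, 34.0, 37.0] ztop 0.028 mean [0.677 0.012 0.026] rect mm [677.5  12.2] [63.1 60.9] 36.0
loupe_a_center 0.63 [355.0, 266.0
[... 1583 characters left out ...]
75 [299.0, 301.0, 26.0, 28.0] ztop 0.036 mean [ 0.562 -0.016  0.033] rect mm [562. -16.] [31.  25.9] 58.3
stone_center 0.57 [209.0, 299.0, 62.0, 72.0] ztop 0.026 mean [0.45  0.063 0.024] rect mm [450.8  69.7] [152.   51.6] 88.0
matchbox 0.8 [402.0, 272.0, 38.0, 25.0] ztop 0.016 mean [ 0.755 -0.033  0.015] rect mm [756.1 -31.2] [39.5 55.5] 37.8
matchbox 0.51 [329.0, 202.0, 50.0, 38.0] ztop 0.013 mean [0.777 0.239 0.011] rect mm [773.9 221.8] [165.6  23.2] 83.8
flux_brush 0.93 [330.0, 204.0, 48.0, 38.0] ztop 0.013 mean [0.777 0.238 0.011] rect mm [776.3 221.5] [165.8  24.5] 86.1
tea_glass 0.62 [388.0, 215.0, 33.0, 51.0] ztop 0.077 mean [0.805 0.076 0.075] rect mm [805.3  75.6] [59.5 55.9] 46.3
```

View pics/top0.png

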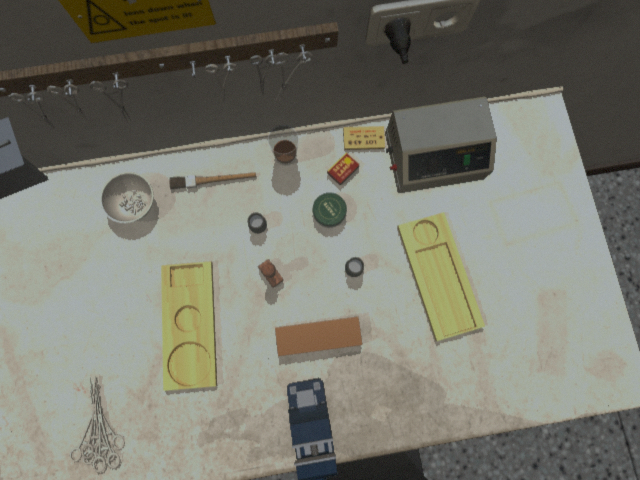

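View pics/side0.png

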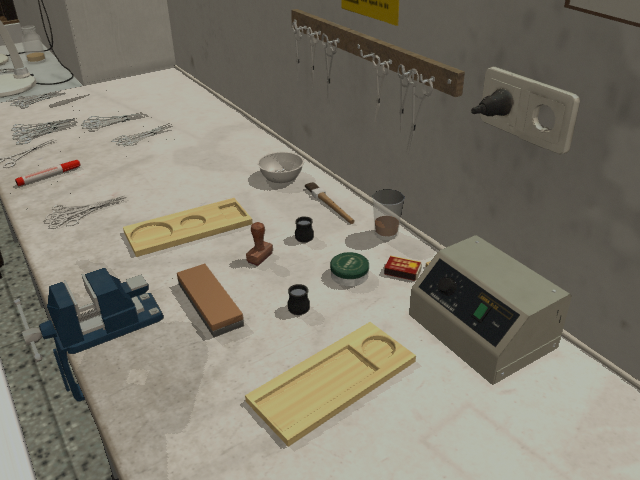

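The top view shows the marking board at left with the tin pocket near (col 188, row 364) and the stamp pocket far (187, 275). The sharpening board is at right with its loupe pocket far (425, 232). The stamp is at (270, 274), the loupes at (355, 266) and (257, 222), the tin at (330, 210), the stone at (319, 336), and the vise is low at (310, 430). The side view agrees.

```bash
python3 - <<'E'
from h import *
P=[]
for c in ('top','side'):
    W=cloud(cam(c)).reshape(-1,3); W=W[~np.isnan(W[:,0])]; P.append(W)
    for n,x,y,r,a,b in [('foot',.577,.138,.04,.015,.024),('foot-all',.577,.138,.04,.006,.024),('knob',.577,.138,.04,.045,.08),('loupeA',.563,-.015,.03,.028,.05),('loupeB',.676,.15,.03,.028,.05),('tin',.677,.011,.045,.018,.04),('tinpkt',.4429,.3051,.034,0,.0085),('lpkt',.5216,.2983,.025,0,.0085),('spkt',.5998,.2916,.036,0,.0085),('stonepkt',.4976,-.1728,.083,0,.0085),('l2pkt',.6063,-.1597,.025,0,.0085),('vise',.27,.09,.13,.03,.3)]:
        m=(np.hypot(W[:,0]-x,W[:,1]-y)<r)&(W[:,2]>a)&(W[:,2]<b)
        if n=='stonepkt': m&=abs((W[:,1]+.1728)-.12*(W[:,0]-.4976))<.036
        t=W[m]
        if len(t)<5: print(c,n,'few');continue
        rc=cv2.minAreaRect((t[:,:2]*1000).astype(np.float32))
        print(c,n,len(t),np.round(rc[0],1),np.round(rc[1],1),round(rc[2],1),'zmax',round(t[:,2].max(),3))
E
```

```text
top foot 194 [577.7 138.7] [48.1 24.8] 26.2 zmax 0.023
top foot-all 201 [577.7 138.7] [48.1 24.8] 26.2 zmax 0.023
top knob 160 [577.  138.7] [22.5 23.5] 33.9 zmax 0.073
top loupeA 212 [563.2 -15.1] [29.2 29.4] 79.6 zmax 0.04
top loupeB 200 [675.2 149.7] [27.9 31. ] 82.0 zmax 0.039
top tin 911 [677.6  10.9] [61.8 64.6] 80.3 zmax 0.03
top tinpkt 1166 [443. 305.] [66.5 65.7] 81.2 zmax 0.008
top lpkt 519 [521.9 299.5] [45.9 45.9] 48.0 zmax 0.008
top spkt 686 [602.8 292.7] [59.7 64.6] 86.1 zmax 0.008
top stonepkt 2845 [ 497.  -172.5] [163.5  66.9] 6.4 zmax 0.008
top l2pkt 455 [ 607.8 -161. ] [45.6 44.5] 80.9 zmax 0.008
top vise 2948 [295.9 109.3] [148.9  66.2] 0.0 zmax 0.088
side foot 215 [576.5 137.3] [49.8 26.9] 27.9 zmax 0.024
side foot-all 337 [576.1 137.3] [50.9 27.8] 26.3 zmax 0.024
side knob 205 [575.9 135. ] [20.8 21.8] 55.2 zmax 0.072
side loupeA 257 [562.5 -15.2] [32.9 30. ] 74.0 zmax 0.039
side loupeB 168 [675.2 148.3] [30.6 30.5] 6.4 zmax 0.038
side tin 823 [676.3   9. ] [63.6 63.8] 7.4 zmax 0.029
side tinpkt 520 [444.3 306.9] [61.2 65. ] 53.7 zmax 0.008
side lpkt 217 [523.  303.2] [38.5 44.7] 49.1 zmax 0.008
side spkt 285 [609.5 297.3] [56.  50.2] 84.9 zmax 0.008
side stonepkt 4160 [ 498.6 -170. ] [161.1  61.9] 6.9 zmax 0.008
side l2pkt 568 [ 608.6 -157. ] [42.3 45. ] 69.4 zmax 0.008
side vise 4396 [276.9 109.5] [ 84.5 187.4] 79.3 zmax 0.086
```

>>> jog_arm:
  plan: "0 0 -7 0 0 0 0;0 0 -7 0 0 0 0;0 0 -7 0 0 0 0;0 0 -5.5 0 0 0 0"
  grip_force: 40

```text
time_s: 1.43
position: [0.245, 0.4924, 0.2313]
tool_rot: [[-1.0, -0.007, -0.0], [-0.007, 1.0, -0.0], [0.0, -0.0, -1.0]]
ft_force: [-1.0, 0.5, 0.6]
grip_width: 0.0856
gripper_force: 0.0
```

>>> jog_arm:
  plan: "0 0 0 -2.8 -2.9 0 0;0 0 0 -2.8 -2.9 0 0;0 0 0 -2.8 -2.9 0 0;0 0 0 -2.8 -2.9 0 0;0 0 0 -2.8 -2.9 0 0;0 0 0 -2.8 -2.9 0 0;0 0 0 -2.8 -2.9 0 0;0 0 0 -2.8 -2.9 1 0;0 0 0 -2.8 -2.9 1 0;0 0 0 -2.8 -2.9 1 0"

```text
time_s: 2.27
position: [0.5264, 0.2009, 0.2011]
tool_rot: [[-1.0, -0.001, 0.001], [-0.001, 1.0, 0.0], [-0.001, 0.0, -1.0]]
ft_force: [0.6, -0.1, 0.0]
grip_width: 0.0855
gripper_force: 0.0
```

>>> jog_arm:
  plan: "0 0 0 -2.5 -3.1 0 0;0 0 0 -2.5 -3.2 0 0;0 0 0 0 0 4 0;0 0 0 0 0 4 0;0 0 0 0 0 4 0;0 0 0 0 0 3 0;0 0 0 0 0 2 0;0 0 0 0 0 0 0"

```text
time_s: 2.93
position: [0.5731, 0.1394, 0.0272]
tool_rot: [[-1.0, -0.0, -0.008], [-0.0, 1.0, -0.0], [0.008, -0.0, -1.0]]
ft_force: [-0.8, -0.5, -0.3]
grip_width: 0.0858
gripper_force: 0.0
```

>>> jog_arm:
  plan: "0 0 0 0 0 -0.3 0;0 0 0 0 0 0 120"

```text
time_s: 3.1
position: [0.5765, 0.1397, 0.0364]
tool_rot: [[-1.0, -0.001, 0.003], [-0.001, 1.0, 0.0], [-0.003, 0.0, -1.0]]
ft_force: [-0.3, -0.0, -0.2]
grip_width: 0.0752
gripper_force: 0.0
```

>>> jog_arm:
  plan: "0 0 0 0 -0.15 0 255;0 0 0 0 0 0 255;0 0 0 0 0 0 255;0 0 0 0 0 0 255;0 0 0 0 0 0 255;0 0 0 0 0 0 255"

```text
time_s: 3.6
position: [0.5756, 0.1382, 0.0351]
tool_rot: [[-1.0, -0.001, 0.001], [-0.001, 1.0, 0.0], [-0.001, 0.0, -1.0]]
ft_force: [-0.3, 0.3, 6.4]
grip_width: 0.0228
gripper_force: 39.1
```

>>> jog_arm:
  plan: "0 0 0 0 0 -2 255;0 0 0 0 0 -3 255;0 0 0 -0.6 3.8 0 255;0 0 0 -0.6 3.8 0 255;0 0 0 -0.6 3.8 0 255;0 0 0 -0.6 3.9 0 255;0 0 -7 0 0 0 255;0 0 -7 0 0 0 255;0 0 -7 0 0 0 255;0 0 -7 0 0 0 255"
  grip_force: 60

```text
time_s: 4.43
position: [0.5989, 0.2914, 0.0839]
tool_rot: [[-0.879, -0.476, -0.001], [-0.476, 0.879, -0.0], [0.001, 0.0, -1.0]]
ft_force: [0.0, -0.7, -0.7]
grip_width: 0.0222
gripper_force: 58.8
```

>>> jog_arm:
  plan: "0 0 -7 0 0 0 255;0 0 -7 0 0 0 255;0 0 -7 0 0 0 255;0 0 -7 0 0 0 255;0 0 -3 0 0 0 255;0 0 0 0 0 0 255;0 0 0 0 0 0 255"

```text
time_s: 5.02
position: [0.5991, 0.2911, 0.0841]
tool_rot: [[-0.516, -0.857, -0.0], [-0.857, 0.516, -0.0], [0.0, 0.0, -1.0]]
ft_force: [0.5, -0.1, -0.4]
grip_width: 0.022
gripper_force: 58.8
```

```bash
python3 - <<'E'
from h import *
for c in ('top','side'):
    d=cam(c); save(d,c+'1'); W=cloud(d).reshape(-1,3); W=W[~np.isnan(W[:,0])]
    m=(np.hypot(W[:,0]-.6,W[:,1]-.291)<.045)&(W[:,2]>.05)&(W[:,2]<.078)
    t=W[m]; print(c,len(t))
    if len(t)>5:
        rc=cv2.minAreaRect((t[:,:2]*1000).astype(np.float32)); print(rc, t[:,2].min(), t[:,2].max())
s=env.observe(); print(s['position'],s['q'],np.round(s['tool_rot'],3))
im=cv2.imread('pics/side1.png')[100:320,60:360]; cv2.imwrite('pics/side1c.png',cv2.resize(im,None,fx=2.5,fy=2.5))
E
```

```text
top 41
((597.8981323242188, 271.25360107421875), (5.231574058532715, 23.912212371826172), 88.40459442138672) 0.05748397381259274 0.07096144235136137
side 293
((597.627685546875, 291.4929504394531), (26.903352737426758, 49.709136962890625), 0.6618992686271667) 0.050061173948023674 0.07797445954432047
[0.59911226 0.29111332 0.08419855] [ 1.57559087e+01  4.03901117e+01  6.59407820e+01 -1.70906388e-03
  7.36843283e+01 -1.33188230e+02] [[-0.516 -0.857 -0.   ]
 [-0.857  0.516 -0.   ]
 [ 0.     0.    -1.   ]]
```

View pics/side1c.png

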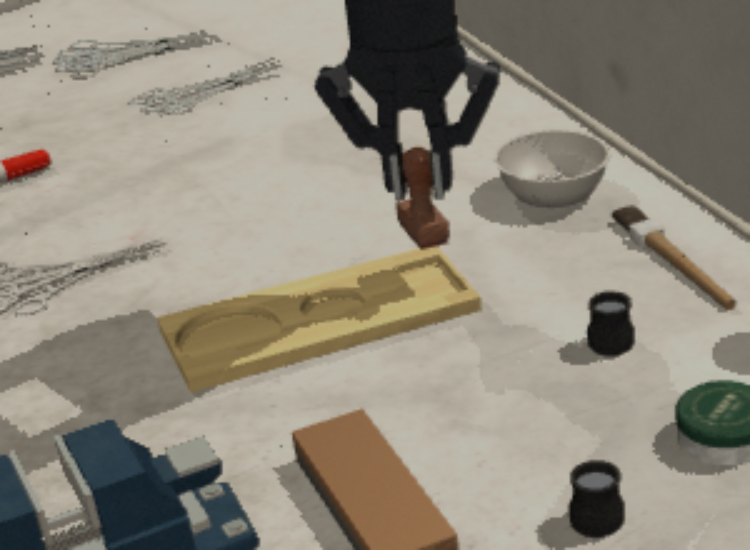

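The crop shows the stamp held upright above the far end of the marking board (foot at about 422, 222), roughly aligned with the pocket (430, 275).

```bash
python3 - <<'E'
from h import *
W=cloud(cam('side')).reshape(-1,3); W=W[~np.isnan(W[:,0])]
for a,b in ((.052,.068),(.063,.072)):
    t=W[(np.hypot(W[:,0]-.6,W[:,1]-.291)<.045)&(W[:,2]>a)&(W[:,2]<b)]
    print(cv2.minAreaRect((t[:,:2]*1000).astype(np.float32)),len(t))
    h=cv2.convexHull((t[:,:2]*1000).astype(np.float32))[:,0]; print(np.round(h).tolist())
E
```

```text
((598.6285400390625, 290.4906921386719), (51.68960189819336, 25.89299964904785), 85.77922058105469) 158
[[612.0, 291.0], [611.0, 293.0], [591.0, 317.0], [590.0, 317.0], [587.0, 312.0], [587.0, 303.0], [584.0, 270.0], [584.0, 268.0], [588.0, 266.0], [590.0, 265.0], [607.0, 265.0], [609.0, 269.0], [609.0, 270.0], [609.0, 270.0]]
((598.7421264648438, 291.33306884765625), (50.6319465637207, 25.79306983947754), 86.29913330078125) 147
[[612.0, 291.0], [611.0, 293.0], [598.0, 313.0], [593.0, 317.0], [591.0, 317.0], [588.0, 311.0], [587.0, 303.0], [585.0, 272.0], [584.0, 268.0], [601.0, 266.0], [607.0, 268.0], [609.0, 269.0], [609.0, 270.0]]
```

>>> jog_arm:
  plan: "0 0 0 0 0 2 255;0 0 0 0 0 1.5 255;0 0 0 0 0 0.7 255;0 0 0 0 0 0.2 255;0 0 0 0 0 0 255"

```text
time_s: 5.58
position: [0.5993, 0.2912, 0.0405]
tool_rot: [[-0.515, -0.857, 0.0], [-0.857, 0.515, -0.0], [-0.0, -0.0, -1.0]]
ft_force: [0.5, 0.4, 0.5]
grip_width: 0.0223
gripper_force: 58.9
```

>>> jog_arm:
  plan: "0 0 0 0 0 0.1 255;0 0 0 0 0 0 200;0 0 0 0 0 0 120;0 0 0 0 0 0 100;0 0 0 0 0 0 60"

```text
time_s: 6.0
position: [0.5992, 0.2911, 0.0393]
tool_rot: [[-0.515, -0.857, 0.0], [-0.857, 0.515, -0.0], [0.0, -0.0, -1.0]]
ft_force: [0.2, -0.7, -0.4]
grip_width: 0.0579
gripper_force: 0.0
```

>>> jog_arm:
  plan: "0 0 0 0 0 -2.5 0;0 0 0 0 0 -4 0;0 0 0 0 0 -3 0;0 0 7 0 0 0 0;0 0 7 0 0 0 0;0 0 7 0 0 0 0;0 0 7 0 0 0 0;0 0 7 0 0 0 0;0 0 7 0 0 0 0;0 0 7 0 0 0 0"

```text
time_s: 6.83
position: [0.5992, 0.2911, 0.1342]
tool_rot: [[-0.986, -0.168, -0.0], [-0.168, 0.986, -0.0], [0.0, -0.0, -1.0]]
ft_force: [0.1, 0.4, -0.2]
grip_width: 0.0851
gripper_force: 0.0
```

>>> jog_arm:
  plan: "0 0 7 0 0 0 0;0 0 3 0 0 0 0;0 0 0 -0.5 -4 0 0;0 0 0 -0.8 -4 0 0;0 0 0 -1 -4 0 0;0 0 0 -1 -4 0 0;0 0 0 -1 -4 0 0;0 0 0 -1 -4 0 0;0 0 0 -1 -3 0 0;0 0 0 -1 -1 0 0"

```text
time_s: 7.67
position: [0.6728, 0.0063, 0.1342]
tool_rot: [[-1.0, 0.004, -0.0], [0.004, 1.0, -0.001], [0.0, -0.001, -1.0]]
ft_force: [0.2, 0.4, -0.4]
grip_width: 0.0852
gripper_force: 0.0
```

```bash
python3 - <<'E'
from h import *
print(env.observe()['position'])
for c in ('top','side'):
    W=cloud(cam(c)).reshape(-1,3); W=W[~np.isnan(W[:,0])]
    for n,x,y,r,a,b in [('foot',.6,.2915,.04,.018,.03),('knob',.6,.2915,.04,.05,.085)]:
        t=W[(np.hypot(W[:,0]-x,W[:,1]-y)<r)&(W[:,2]>a)&(W[:,2]<b)]
        print(c,n,len(t),cv2.minAreaRect((t[:,:2]*1000).astype(np.float32)),np.percentile(t[:,2],[10,90]))
E
```

```text
[0.6728074  0.00625196 0.1342134 ]
top foot 224 ((599.0420532226562, 293.3363342285156), (47.649085998535156, 25.26302146911621), 87.33647155761719) [0.02185518 0.02725937]
top knob 171 ((598.5904541015625, 293.0020751953125), (22.12310028076172, 23.60723114013672), 37.28520202636719) [0.065623   0.07610027]
side foot 175 ((598.6959228515625, 291.62335205078125), (51.535377502441406, 25.568037033081055), 84.59282684326172) [0.01944591 0.02666569]
side knob 166 ((598.8819580078125, 290.105224609375), (23.64040756225586, 21.043819427490234), 7.6754655838012695) [0.05391154 0.07407683]
```

>>> jog_arm:
  plan: "0 0 0 -0.4 0.45 0 0;0 0 0 0 0 3.5 0;0 0 0 0 0 3.5 0;0 0 0 0 0 3 0;0 0 0 0 0 2 0;0 0 0 0 0 0.9 0;0 0 0 0 0 0 0;0 0 0 0 0 0 0"

```text
time_s: 8.43
position: [0.6768, 0.0167, 0.0063]
tool_rot: [[-1.0, -0.002, 0.001], [-0.002, 1.0, -0.0], [-0.001, -0.0, -1.0]]
ft_force: [-0.7, -0.7, 0.7]
grip_width: 0.085
gripper_force: 0.0
```

>>> jog_arm:
  plan: "0 0 0 0 0 0 255;0 0 0 0 0 0 255;0 0 0 0 0 0 255;0 0 0 0 0 0 255;0 0 0 0 0 0 255"

```text
time_s: 8.85
position: [0.6775, 0.0158, 0.0078]
tool_rot: [[-1.0, -0.001, 0.004], [-0.001, 1.0, -0.0], [-0.004, -0.0, -1.0]]
ft_force: [-0.6, 1.2, 7.3]
grip_width: 0.0618
gripper_force: 65.1
```

>>> jog_arm:
  plan: "0 0 0 0 0 -2 255;0 0 0 0 0 -3 255;0 0 0 2.4 2.9 0 255;0 0 0 2.4 2.9 0 255;0 0 0 2.4 2.9 0 255;0 0 0 2.4 2.9 0 255;0 0 0 2.4 2.9 0 255;0 0 0 2.4 2.9 0 255;0 0 0 2.4 2.9 0 255;0 0 0 2.4 2.9 0 255"

```text
time_s: 9.68
position: [0.4833, 0.2488, 0.0565]
tool_rot: [[-1.0, -0.0, 0.002], [-0.0, 1.0, 0.001], [-0.002, 0.001, -1.0]]
ft_force: [0.6, 1.4, -0.6]
grip_width: 0.0619
gripper_force: 65.4
```

>>> jog_arm:
  plan: "0 0 0 2.1 2.9 0 255;0 0 0 2.1 2.8 0 255;0 0 0 0 0 0 255;0 0 0 0 0 0 255;0 0 0 0 0 0 255"

```text
time_s: 10.1
position: [0.4428, 0.3045, 0.0561]
tool_rot: [[-1.0, -0.001, 0.002], [-0.001, 1.0, 0.001], [-0.002, 0.001, -1.0]]
ft_force: [0.4, -0.6, 0.9]
grip_width: 0.0615
gripper_force: 65.4
```

```bash
python3 - <<'E'
from h import *
s=env.observe();print(s['position'],s['grip_width'])
for c in ('top','side'):
    W=cloud(cam(c)).reshape(-1,3); W=W[~np.isnan(W[:,0])]
    t=W[(np.hypot(W[:,0]-.443,W[:,1]-.305)<.045)&(W[:,2]>.045)&(W[:,2]<.078)]
    if len(t)>9: print(c,len(t),cv2.minAreaRect((t[:,:2]*1000).astype(np.float32)),np.percentile(t[:,2],[0,10,90]))
E
```

```text
[0.44278102 0.30453008 0.0561211 ] 0.06154264818485617
top 121 ((445.95068359375, 283.2022705078125), (58.32915496826172, 19.377897262573242), 6.642045021057129) [0.04913428 0.05294697 0.07507145]
side 683 ((438.349365234375, 298.91070556640625), (64.18760681152344, 67.88883209228516), 48.37989807128906) [0.04658757 0.05226202 0.0745622 ]
```

>>> jog_arm:
  plan: "0 0 0 0 0 2 255;0 0 0 0 0 1.5 255;0 0 0 0 0 0.6 255;0 0 0 0 0 0.2 255;0 0 0 0 0 0 255"

```text
time_s: 10.62
position: [0.4427, 0.3037, 0.0129]
tool_rot: [[-1.0, 0.001, 0.0], [0.001, 1.0, -0.0], [-0.0, -0.0, -1.0]]
ft_force: [-0.7, -0.0, 0.2]
grip_width: 0.0621
gripper_force: 65.7
```

>>> jog_arm:
  plan: "0 0 0 0 0 0.1 200;0 0 0 0 0 0 60;0 0 0 0 0 0 0;0 0 0 0 0 0 0;0 0 0 0 0 -2 0;0 0 0 0 0 -4 0;0 0 0 0 0 -4 0;0 0 0 -3.3 -2.2 0 0;0 0 0 -3.3 -2.2 0 0;0 0 0 -3.3 -2.2 0 0"

```text
time_s: 11.45
position: [0.5425, 0.2378, 0.1124]
tool_rot: [[-1.0, -0.002, 0.002], [-0.002, 1.0, 0.0], [-0.002, 0.0, -1.0]]
ft_force: [0.8, 0.5, -0.5]
grip_width: 0.0855
gripper_force: 0.0
```

>>> jog_arm:
  plan: "0 0 0 -3.3 -2.2 0 0;0 0 0 -3.3 -2.2 0 0;0 0 0 -3.3 -2.2 0 0;0 0 0 -3.4 -2.2 0 0;0 0 0 0 0 0 0;0 0 0 0 0 0 0"

```text
time_s: 11.95
position: [0.6754, 0.1488, 0.1102]
tool_rot: [[-1.0, 0.002, -0.001], [0.002, 1.0, -0.0], [0.001, -0.0, -1.0]]
ft_force: [0.3, 0.1, -0.0]
grip_width: 0.0856
gripper_force: 0.0
```

```bash
python3 - <<'E'
from h import *
s=env.observe();print(s['position'],s['grip_width'])
for c in ('top','side'):
    W=cloud(cam(c)).reshape(-1,3); W=W[~np.isnan(W[:,0])]
    for n,x,y,r in (('tin',.443,.305,.045),('stamp',.6,.2915,.04)):
      t=W[(np.hypot(W[:,0]-x,W[:,1]-y)<r)&(W[:,2]>.022)&(W[:,2]<.09)]
      if len(t)>9: print(c,n,len(t),cv2.minAreaRect((t[:,:2]*1000).astype(np.float32)),np.percentile(t[:,2],[10,50,95]))
E
```

```text
[0.6754004  0.1488269  0.11024284] 0.08558644249208486
top tin 681 ((444.433349609375, 316.0196228027344), (38.394229888916016, 62.87223434448242), 83.88064575195312) [0.0287077  0.03068094 0.0331547 ]
top stamp 273 ((598.6969604492188, 298.2549133300781), (36.69532012939453, 23.698102951049805), 85.50664520263672) [0.02433784 0.06870251 0.07623717]
side tin 638 ((442.30596923828125, 300.2973327636719), (64.93282318115234, 63.27798080444336), 55.383514404296875) [0.02562683 0.0299312  0.03208695]
side stamp 380 ((598.0533447265625, 292.6645812988281), (53.10610580444336, 25.673635482788086), 86.35982513427734) [0.02377398 0.04390923 0.07352124]
```

>>> jog_arm:
  plan: "0 0 0 0 0 3.5 0;0 0 0 0 0 3.5 0;0 0 0 0 0 2 0;0 0 0 0 0 1 0;0 0 0 0 0 0 0;0 0 0 0 0 0 100"
  grip_force: 40

```text
time_s: 12.55
position: [0.6744, 0.1514, 0.0125]
tool_rot: [[-1.0, -0.002, 0.001], [-0.002, 1.0, 0.0], [-0.001, 0.0, -1.0]]
ft_force: [-0.3, 0.4, 0.2]
grip_width: 0.0755
gripper_force: 0.0
```

>>> jog_arm:
  plan: "0 0 0 0 0 0 255;0 0 0 0 0 0 255;0 0 0 0 0 0 255;0 0 0 0 0 0 255;0 0 0 0 0 0 255;0 0 0 0 0 0 255"

```text
time_s: 13.05
position: [0.6749, 0.1506, 0.0128]
tool_rot: [[-1.0, -0.001, 0.002], [-0.001, 1.0, -0.0], [-0.002, -0.0, -1.0]]
ft_force: [-1.0, -0.1, 6.6]
grip_width: 0.0289
gripper_force: 38.4
```

>>> jog_arm:
  plan: "0 0 0 0 0 -2 255;0 0 0 0 0 -4 255;0 0 0 0 0 -3 255;0 0 0 2.5 2.4 0 255;0 0 0 2.5 2.4 0 255;0 0 0 2.6 2.5 0 255;0 0 0 2.6 2.5 0 255;0 0 0 2.6 2.5 0 255;0 0 0 2.5 2.5 0 255;0 0 0 0 0 0 255"

```text
time_s: 13.88
position: [0.5167, 0.3023, 0.1018]
tool_rot: [[-1.0, -0.006, -0.002], [-0.006, 1.0, 0.001], [0.002, 0.001, -1.0]]
ft_force: [0.1, -0.8, 0.8]
grip_width: 0.029
gripper_force: 38.2
```

>>> jog_arm:
  plan: "0 0 0 0 0 0 255;0 0 0 0 0 0 255;0 0 0 0 0 0 255"

```text
time_s: 14.13
position: [0.5221, 0.2978, 0.1014]
tool_rot: [[-1.0, 0.001, 0.001], [0.001, 1.0, -0.0], [-0.001, -0.0, -1.0]]
ft_force: [-0.2, -0.2, -0.8]
grip_width: 0.0284
gripper_force: 38.2
```

```bash
python3 - <<'E'
from h import *
s=env.observe();print(s['position'],s['grip_width'])
d=cam('side'); save(d,'side2')
im=cv2.imread('pics/side2.png')[100:280,100:340]; cv2.imwrite('pics/side2c.png',cv2.resize(im,None,fx=3,fy=3))
E
```

```text
[0.52214654 0.29776975 0.10136879] 0.028433375233505153
```

View pics/side2c.png

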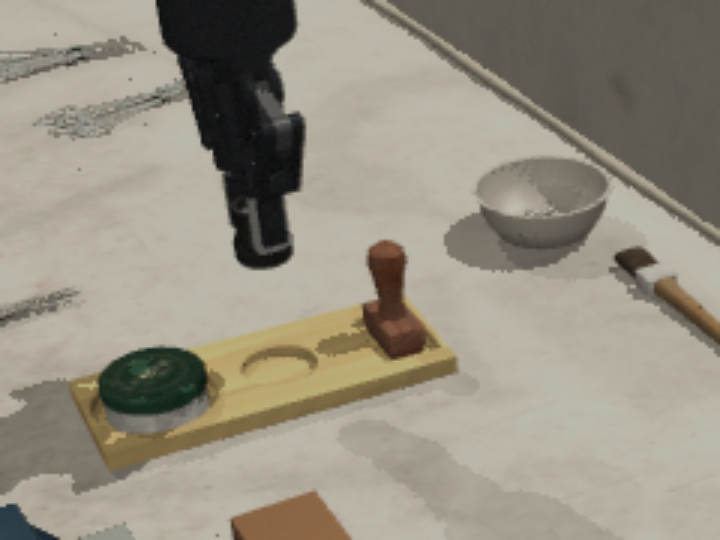

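The crop shows the loupe held upright (262, 250) over its round pocket (280, 362), with the tin (155, 385) and the stamp (392, 320) seated.

>>> jog_arm:
  plan: "0 0 0 0 0.1 3 255;0 0 0 0 0 3 255;0 0 0 0 0 1.5 255;0 0 0 0 0 0.6 255;0 0 0 0 0 0.2 255;0 0 0 0 0 0 255;0 0 0 0 0 0 255"

```text
time_s: 14.77
position: [0.5221, 0.2994, 0.0191]
tool_rot: [[-1.0, -0.0, 0.001], [-0.0, 1.0, 0.001], [-0.001, 0.001, -1.0]]
ft_force: [0.2, -0.5, -0.5]
grip_width: 0.0288
gripper_force: 38.2
```

>>> jog_arm:
  plan: "0 0 0 0 0 0.1 220;0 0 0 0 0 0 100;0 0 0 0 0 0 40;0 0 0 0 0 0 40;0 0 0 0 0 -2 40;0 0 0 0 0 -4 40;0 0 0 0 0 -4 40;0 0 0 1.2 -3.8 0 40;0 0 0 1.2 -3.8 0 40;0 0 0 1.2 -3.8 0 40"

```text
time_s: 15.6
position: [0.4846, 0.1847, 0.118]
tool_rot: [[-1.0, -0.002, 0.002], [-0.002, 1.0, 0.0], [-0.002, 0.0, -1.0]]
ft_force: [0.2, 0.0, -0.4]
grip_width: 0.0719
gripper_force: 0.0
```

>>> jog_arm:
  plan: "0 0 0 1.2 -3.8 0 40;0 0 0 1.2 -3.8 0 40;0 0 0 1.1 -3.8 0 40;0 0 7 0 0 0 40;0 0 7 0 0 0 40;0 0 7 0 0 0 40;0 0 7 0 0 0 40;0 0 7 0 0 0 40;0 0 7 0 0 0 40;0 0 7 0 0 0 40"

```text
time_s: 16.43
position: [0.4504, 0.0715, 0.1175]
tool_rot: [[-0.652, 0.758, 0.0], [0.758, 0.652, -0.0], [-0.0, 0.0, -1.0]]
ft_force: [0.2, 0.3, 0.8]
grip_width: 0.0721
gripper_force: 0.0
```

>>> jog_arm:
  plan: "0 0 7 0 0 0 40;0 0 7 0 0 0 40;0 0 7 0 0 0 40;0 0 7 0 0 0 40;0 0 7 0 0 0 40;0 0 7 0 0 0 40;0 0 1 0 0 0 40;0 0 0 0 0 0 40"

```text
time_s: 17.1
position: [0.4504, 0.0715, 0.1175]
tool_rot: [[0.032, 0.999, 0.0], [0.999, -0.032, -0.0], [-0.0, 0.0, -1.0]]
ft_force: [-0.3, 0.4, -0.7]
grip_width: 0.0725
gripper_force: 0.0
```

```bash
python3 - <<'E'
from h import *
s=env.observe();print(s['position'],s['grip_width'],np.round(s['tool_rot'],3).tolist())
for c in ('top','side'):
    W=cloud(cam(c)).reshape(-1,3); W=W[~np.isnan(W[:,0])]
    for n,x,y,r,a,b in (('loupe',.522,.2985,.03,.025,.06),('tin',.443,.305,.045,.022,.06),('stone',.451,.071,.082,.018,.035)):
      t=W[(np.hypot(W[:,0]-x,W[:,1]-y)<r)&(W[:,2]>a)&(W[:,2]<b)]
      if len(t)>9: print(c,n,len(t),cv2.minAreaRect((t[:,:2]*1000).astype(np.float32)),np.percentile(t[:,2],[10,50,95]))
E
```

```text
[0.45037261 0.07153926 0.11747751] 0.07253552884448684 [[0.032, 0.999, 0.0], [0.999, -0.032, -0.0], [-0.0, 0.0, -1.0]]
top loupe 278 ((521.4745483398438, 299.42950439453125), (30.309532165527344, 29.424602508544922), 79.03650665283203) [0.03216979 0.03588812 0.04241245]
top tin 1135 ((442.9071350097656, 303.2549743652344), (64.24925231933594, 62.27001190185547), 80.40513610839844) [0.02848275 0.03054362 0.03299374]
side loupe 216 ((521.853759765625, 297.1944885253906), (33.06356430053711, 29.47960662841797), 67.7743911743164) [0.02807559 0.03543485 0.04141822]
side tin 394 ((431.7411193847656, 298.9268493652344), (39.83761978149414, 66.98060607910156), 12.177399635314941) [0.02488888 0.02991922 0.03199861]
side stone 2105 ((450.9030456542969, 71.72427368164062), (155.623046875, 51.26547622680664), 87.98074340820312) [0.02269247 0.024537   0.02636971]
```

>>> jog_arm:
  plan: "0 0 0 0 0.05 3.5 40;0 0 0 0 0 3.5 40;0 0 0 0 0 2.5 40;0 0 0 0 0 1.4 40;0 0 0 0 0 0 40;0 0 0 0 0 0 150;0 0 0 0 0 0 255;0 0 0 0 0 0 255;0 0 0 0 0 0 255;0 0 0 0 0 0 255"
  grip_force: 100

```text
time_s: 18.03
position: [0.4516, 0.0715, 0.01]
tool_rot: [[0.033, 0.999, 0.003], [0.999, -0.033, -0.0], [-0.0, 0.003, -1.0]]
ft_force: [-1.2, 1.2, 6.9]
grip_width: 0.0473
gripper_force: 104.7
```

>>> jog_arm:
  plan: "0 0 0 0 0 -1.5 255;0 0 0 0 0 -3 255;0 0 0 0 0 -3 255;0 0 0 -3 0.6 0 255;0 0 0 -3.5 0.8 0 255;0 0 0 -3.5 0.8 0 255;0 0 0 -3.5 0.8 0 255;0 0 0 -3.5 0.8 0 255;0 0 0 -3.5 0.8 0 255;0 0 0 -3.75 0.8 0 255"

```text
time_s: 18.87
position: [0.4962, -0.1741, 0.0841]
tool_rot: [[0.033, 0.999, 0.0], [0.999, -0.033, 0.0], [0.0, 0.0, -1.0]]
ft_force: [0.9, 0.1, -5.2]
grip_width: 0.0475
gripper_force: 105.7
```

>>> jog_arm:
  plan: "0 0 3 0 0 0 255;0 0 6 0 0 0 255;0 0 7 0 0 0 255;0 0 7 0 0 0 255;0 0 7 0 0 0 255;0 0 7 0 0 0 255;0 0 7 0 0 0 255;0 0 7 0 0 0 255;0 0 7 0 0 0 255;0 0 7 0 0 0 255"

```text
time_s: 19.7
position: [0.4963, -0.1725, 0.084]
tool_rot: [[0.922, 0.386, 0.0], [0.386, -0.922, -0.0], [0.0, 0.0, -1.0]]
ft_force: [-0.1, 0.7, -5.1]
grip_width: 0.0476
gripper_force: 105.7
```

>>> jog_arm:
  plan: "0 0 7 0 0 0 255;0 0 6 0 0 0 255;0 0 3 0 0 0 255;0 0 0 0 0 0 255;0 0 0 0 0 0 255;0 0 0 0 0 0 255"

```text
time_s: 20.2
position: [0.4964, -0.1726, 0.0836]
tool_rot: [[0.992, 0.125, 0.0], [0.125, -0.992, -0.0], [0.0, 0.0, -1.0]]
ft_force: [0.2, 0.7, -4.5]
grip_width: 0.0475
gripper_force: 105.7
```

```bash
python3 - <<'E'
from h import *
s=env.observe();print(s['position'],s['grip_width'],np.round(s['tool_rot'],3).tolist())
for c in ('top','side'):
    d=cam(c); save(d,c+'3'); W=cloud(d).reshape(-1,3); W=W[~np.isnan(W[:,0])]
    for a,b in ((.07,.088),(.088,.115)):
      t=W[(np.hypot(W[:,0]-.4976,W[:,1]+.1728)<.09)&(W[:,2]>a)&(W[:,2]<b)]
      if len(t)>9: print(c,a,len(t),cv2.minAreaRect((t[:,:2]*1000).astype(np.float32)),np.percentile(t[:,2],[0,10,50,95]))
E
```

```text
[ 0.49642828 -0.17261823  0.08362383] 0.04752085686919882 [[0.992, 0.125, 0.0], [0.125, -0.992, -0.0], [0.0, 0.0, -1.0]]
top 0.07 105 ((513.0219116210938, -145.84423828125), (107.99832916259766, 1.8707828521728516), 6.854679584503174) [0.07336164 0.07602158 0.08192639 0.08672464]
top 0.088 871 ((520.5068359375, -169.18321228027344), (102.32594299316406, 50.70283126831055), 5.617163181304932) [0.08816339 0.09616713 0.09842408 0.10075846]
side 0.07 863 ((492.10211181640625, -195.71710205078125), (49.070045471191406, 157.82666015625), 78.92879486083984) [0.07255412 0.07553894 0.08079048 0.08709271]
side 0.088 3168 ((495.922119140625, -173.90911865234375), (151.5404510498047, 76.41266632080078), 5.94313907623291) [0.08800069 0.09295933 0.0981547  0.10787612]
```

View pics/side3.png

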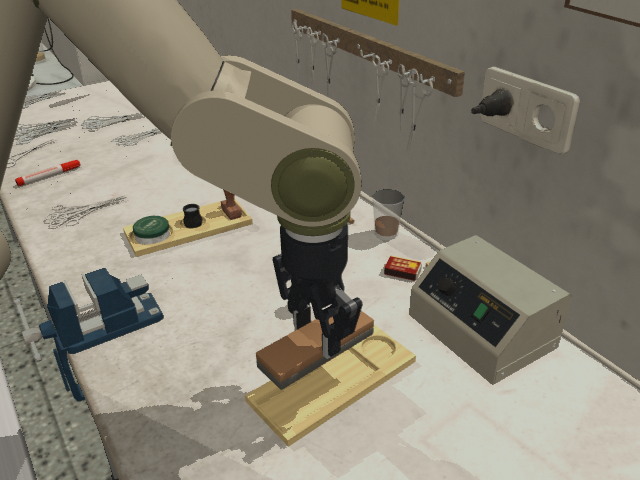

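The side view shows the stone held level above the sharpening board (315, 345), lined up with the long pocket, and the marking kit complete (185, 218).

>>> jog_arm:
  plan: "0 0 0 0.1 0 2.5 255;0 0 0 0 0 2.5 255;0 0 0 0 0 1.2 255;0 0 0 0 0 0.4 255;0 0 0 0 0 0.1 255;0 0 0 0 0 0 255;0 0 0 0 0 0 255"

```text
time_s: 20.88
position: [0.4981, -0.1729, 0.0173]
tool_rot: [[0.992, 0.123, 0.002], [0.123, -0.992, -0.001], [0.002, 0.001, -1.0]]
ft_force: [-0.1, 0.0, -5.3]
grip_width: 0.0475
gripper_force: 105.8
```

>>> jog_arm:
  plan: "0 0 0 0 0 0.1 255;0 0 0 0 0 0.1 255;0 0 0 0 0 0 255;0 0 0 0 0 0 255"

```text
time_s: 21.22
position: [0.4979, -0.1728, 0.015]
tool_rot: [[0.992, 0.123, 0.001], [0.123, -0.992, -0.001], [0.001, 0.001, -1.0]]
ft_force: [-0.9, 0.3, 2.9]
grip_width: 0.0473
gripper_force: 106.6
```

>>> jog_arm:
  plan: "0 0 0 0 0 0 200;0 0 0 0 0 0 60;0 0 0 0 0 0 0;0 0 0 0 0 0 0;0 0 0 0 0 -2 0;0 0 0 0 0 -4 0;0 0 0 0 0 -4 0;0 0 0 1.7 -2.9 0 0;0 0 0 1.7 -3 0 0;0 0 0 1.7 -3 0 0"
  grip_force: 40

```text
time_s: 22.05
position: [0.5378, -0.0772, 0.1152]
tool_rot: [[0.993, 0.121, 0.002], [0.121, -0.993, -0.001], [0.002, 0.001, -1.0]]
ft_force: [0.0, -0.7, 0.0]
grip_width: 0.0855
gripper_force: 0.0
```

>>> jog_arm:
  plan: "0 0 0 1.7 -3 0 0;0 0 0 1.6 -2.95 0 0;0 0 0 0 0 0 0;0 0 0 0 0 0 0;0 0 0 0 0 0 0"

```text
time_s: 22.47
position: [0.5625, -0.0152, 0.1142]
tool_rot: [[0.992, 0.123, -0.0], [0.123, -0.992, -0.0], [-0.0, 0.0, -1.0]]
ft_force: [-0.7, -0.1, 0.0]
grip_width: 0.0853
gripper_force: 0.0
```

```bash
python3 - <<'E'
from h import *
s=env.observe();print(s['position'],s['grip_width'],np.round(s['tool_rot'],3).tolist())
for c in ('top','side'):
    W=cloud(cam(c)).reshape(-1,3); W=W[~np.isnan(W[:,0])]
    for n,x,y,r,a,b in (('stone',.4976,-.1728,.09,.02,.05),('loupe',.563,-.015,.03,.028,.05)):
      t=W[(np.hypot(W[:,0]-x,W[:,1]-y)<r)&(W[:,2]>a)&(W[:,2]<b)]
      if len(t)>9:
        print(c,n,len(t),cv2.minAreaRect((t[:,:2]*1000).astype(np.float32)),np.percentile(t[:,2],[0,10,50,95]))
        A=np.c_[t[:,:2],np.ones(len(t))]; print(np.linalg.lstsq(A,t[:,2],rcond=None)[0][:2])
E
```

```text
[ 0.56248967 -0.01524117  0.11418776] 0.08534172722149087 [[0.992, 0.123, -0.0], [0.123, -0.992, -0.0], [-0.0, 0.0, -1.0]]
top stone 811 ((489.162841796875, -177.50657653808594), (132.1842803955078, 45.17241668701172), 5.8846845626831055) [0.02573265 0.0280057  0.03002565 0.03257733]
[-0.00063749  0.01369262]
top loupe 65 ((557.0457153320312, -10.633495330810547), (29.7000789642334, 15.074766159057617), 50.4461784362793) [0.02804909 0.02889206 0.03128604 0.036683  ]
[-0.29144224  0.16437752]
side stone 3822 ((497.113037109375, -174.18002319335938), (151.4598846435547, 53.06948471069336), 6.529691219329834) [0.02000433 0.02626207 0.02960829 0.03140406]
[-0.00226925  0.04946499]
side loupe 255 ((562.7426147460938, -14.854408264160156), (33.756690979003906, 28.954116821289062), 58.02861022949219) [0.02807672 0.02896615 0.03223978 0.03672039]
[-0.02014268 -0.01993239]
```

Stone seated level (top at 30 mm). Now the second loupe: down 10.2 cm.

>>> jog_arm:
  plan: "0 0 0 0 0 3.5 0;0 0 0 0 0 3.5 0;0 0 0 0 0 2 0;0 0 0 0 0 1.2 0;0 0 0 0 0 0 0;0 0 0 0 0 0 100;0 0 0 0 0 0 255;0 0 0 0 0 0 255;0 0 0 0 0 0 255;0 0 0 0 0 0 255"

```text
time_s: 23.4
position: [0.5631, -0.0151, 0.0134]
tool_rot: [[0.992, 0.122, 0.002], [0.122, -0.992, -0.0], [0.002, 0.001, -1.0]]
ft_force: [-0.4, 0.2, 5.1]
grip_width: 0.0289
gripper_force: 37.1
```

>>> jog_arm:
  plan: "0 0 0 0 0 0 255;0 0 0 0 0 0 255"

```text
time_s: 23.57
position: [0.5632, -0.0151, 0.0134]
tool_rot: [[0.992, 0.123, 0.002], [0.123, -0.992, -0.001], [0.002, 0.001, -1.0]]
ft_force: [-2.4, -1.6, 5.8]
grip_width: 0.029
gripper_force: 37.3
```

>>> jog_arm:
  plan: "0 0 0 0 0 -2 255;0 0 0 0 0 -3 255;0 0 0 0 0 -2 255;0 0 0 0.6 3.7 0 255;0 0 0 0.6 3.7 0 255;0 0 0 0.65 3.75 0 255;0 0 0 0.7 3.75 0 255;0 0 0 0 0 0 255;0 0 0 0 0 0 255;0 0 0 0 0 0 255"

```text
time_s: 24.4
position: [0.6059, -0.1593, 0.0823]
tool_rot: [[0.992, 0.122, -0.001], [0.122, -0.992, 0.0], [-0.0, -0.001, -1.0]]
ft_force: [-0.7, -0.1, -0.2]
grip_width: 0.0288
gripper_force: 37.0
```

Target height 0.0184: down 6.4 cm.

>>> jog_arm:
  plan: "0 0 0 0.1 0 2.5 255;0 0 0 0 0 2.5 255;0 0 0 0 0 1 255;0 0 0 0 0 0.3 255;0 0 0 0 0 0 255;0 0 0 0 0 0 255"

```text
time_s: 24.9
position: [0.6075, -0.1589, 0.0201]
tool_rot: [[0.992, 0.124, 0.001], [0.124, -0.992, -0.0], [0.001, 0.0, -1.0]]
ft_force: [0.2, 0.5, 0.3]
grip_width: 0.0289
gripper_force: 37.0
```

>>> jog_arm:
  plan: "0 0 0 0 0 0.1 255;0 0 0 0 0 0.05 255;0 0 0 0 0 0 200;0 0 0 0 0 0 60;0 0 0 0 0 0 0;0 0 0 0 0 0 0;0 0 0 0 0 -2 0;0 0 0 0 0 -4 0;0 0 0 0 0 -4 0;0 0 0 0 0 -4 0"

```text
time_s: 25.73
position: [0.6069, -0.1594, 0.1593]
tool_rot: [[0.992, 0.122, -0.001], [0.122, -0.992, 0.0], [-0.001, -0.001, -1.0]]
ft_force: [0.2, 0.6, 0.1]
grip_width: 0.0853
gripper_force: 0.0
```

>>> jog_arm:
  plan: "0 0 0 -2 -3 -1 0;0 0 0 -2 -3 -1 0;0 0 0 -2 -3 -1 0;0 0 0 -2 -3 -1 0;0 0 0 -2 -3 -1 0;0 0 0 -2 -3 0 0;0 0 0 0 0 0 0;0 0 0 0 0 0 0;0 0 0 0 0 0 0"

```text
time_s: 26.48
position: [0.4665, 0.0041, 0.208]
tool_rot: [[0.992, 0.123, 0.001], [0.123, -0.992, -0.0], [0.001, 0.0, -1.0]]
ft_force: [0.1, -0.5, 0.1]
grip_width: 0.0852
gripper_force: 0.0
```

```bash
python3 - <<'E'
from h import *
s=env.observe();print(s['position'],s['time_s'])
for c in ('top','side'):
    d=cam(c); save(d,c+'4'); W=cloud(d).reshape(-1,3); W=W[~np.isnan(W[:,0])]
    for n,x,y,r,a,b in (('stone',.4976,-.1728,.09,.022,.035),('loupe2',.6065,-.1598,.03,.022,.06),('loupe',.522,.2985,.03,.022,.06),('tin',.443,.305,.045,.022,.06),('stamp',.6,.2915,.04,.02,.09)):
      t=W[(np.hypot(W[:,0]-x,W[:,1]-y)<r)&(W[:,2]>a)&(W[:,2]<b)]
      if len(t)>9: print(c,n,len(t),np.round(cv2.minAreaRect((t[:,:2]*1000).astype(np.float32))[0],1),np.percentile(t[:,2],[10,50,95]).round(4))
a=cv2.imread('pics/side4.png')[:,100:500]; b=cv2.imread('pics/top4.png')[100:,120:520]
cv2.imwrite('pics/f4.png',np.hstack([a,cv2.resize(b,(400,380),0) if 0 else cv2.copyMakeBorder(b,0,100,0,0,0)]))
E
```

```text
[0.46649723 0.00413898 0.20798445] 26.4833
top stone 324 [ 559.6 -165.4] [0.028  0.03   0.0325]
top loupe2 275 [ 607.1 -159.3] [0.0261 0.0356 0.0427]
top loupe 300 [522.1 298.6] [0.0273 0.0354 0.0424]
top tin 1137 [442.9 302.9] [0.0283 0.0305 0.033 ]
top stamp 410 [598.8 292.9] [0.023  0.0272 0.0757]
side stone 3717 [ 497.2 -173.8] [0.0274 0.0297 0.0314]
side loupe2 489 [ 607.1 -160.4] [0.025  0.035  0.0418]
side loupe 248 [522.1 298.3] [0.025  0.0349 0.0413]
side tin 633 [443.  302.3] [0.0262 0.03   0.0321]
side stamp 276 [594.2 292.6] [0.0228 0.0422 0.074 ]
```

View pics/f4.png

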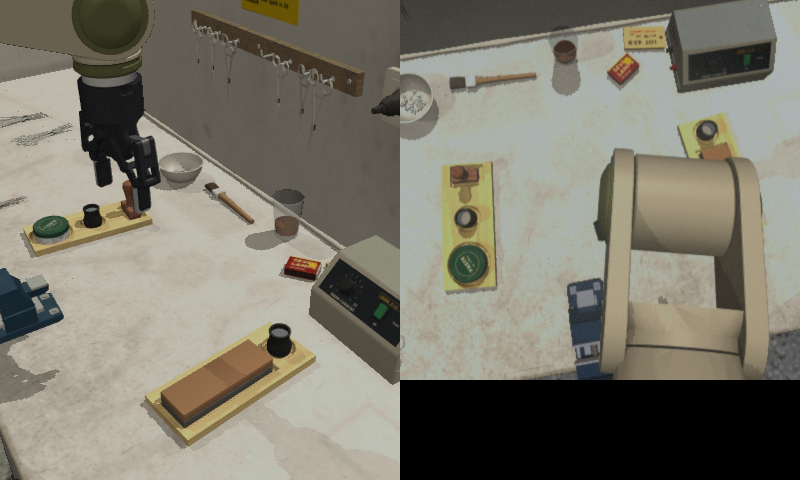

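Both kits show complete. On the left, the stone (215, 380) and a loupe (280, 340) are seated, and on the right, the stamp (464, 175), loupe (466, 218) and tin (468, 264). The bystanders are unmoved and the arm is clear.

```bash
python3 -c "
from rig import job; print(job.close_job())"
```

```text
the job is handed in; nothing more can be done
None
```

Both kits are made up and the job is handed in at about 26.5 s of robot time: all five pieces measured at their seated heights in the pockets, and the matchbox, brush and tea glass were left where they stood.

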